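# Refit the taper plug of the vacuum cock

## Task

Refit the plug of the vacuum cock beside the inspection bench's hold-down plate: lift it out of the black holder, set it into the tapered mouth of the cock with its bar handle along the pipe stubs, then press it down (15 to 20 N, never more than 30 N) while turning it a quarter turn, either way, working it back and forth if need be, until it is wedged with its collar right down on the rim and the handle square across the pipes (shut). Let go of it and leave the bottle, the lens and the screwdriver where they are.

Things in the scene. Friction and masses are not known exactly. Their poses are not given: they have to be found in the camera images.
- plug_handle (a point): Centre of the bar handle of the loose steel plug (0.33 kg, varies; 80 mm tall). The bar is 48 mm long (x axis of this point), 12 mm thick (y) and 24 mm high (z, up); grip it firmly across its thickness from above. The top of the collar lies 24 mm below this point, with an 11 mm stem between. The plug starts upright in the black holder, at any yaw.
- plug_collar (a point): Centre of the underside of the plug's collar, 28 mm below plug_handle, same axes. The collar is a disc 40 mm across and 4 mm thick. Under it hangs the plug's taper, 40 mm long, 25 mm across at the collar and 19 mm at its lower end.
- valve_rim (a point): Centre of the cock's mouth (29 mm wide) at the height of its rim, 55 mm above the bench: a square aluminium block 64 mm wide over a dark base plate. z is up; x runs along the two steel pipe stubs on its sides (ends 78 mm out, at most 41 mm up). The plug set in lightly stops with its collar about 6 to 8 mm above the rim.
- cock (a joint): How far the block is pushed down on its rubber pad (m): 0 free, 1 mm per 8 N; not beyond 4 mm. Its springy split sleeve grips the taper: a straight push stalls 3 to 4 mm short of home, but turned under a push of 15 to 20 N the plug sinks some 2 to 6 mm per radian, resisting with up to 0.7 N m, till the collar meets the rim (hard stop). Let go, it stays. Friction varies.
- holder: The black plastic holder block, 76 x 76 mm and 50 mm high, fixed, with a loose hole 29 mm wide in its top from which the plug is lifted straight up; the collar rests on its top. Origin at the centre of its underside.
- bottle: Small clear bottle with a white cap, 36 mm wide, 85 mm high, upright and loose; origin at the centre of its underside. To be left alone.
- lens: Black lens barrel, 38 mm wide, 55 mm high, upright and loose; origin at the centre of its underside. To be left alone.
- driver: Screwdriver with a black handle, 150 mm long, lying loose on the bench; x along its shaft. To be left alone.
- plug: The plug as a whole; origin at the centre of its flat lower end, 68 mm below plug_handle.
Things that resemble listed ones, but are neither listed nor needed, are in the scene too. Leave any blue or orange look-alike of the plug alone.

How it is judged:
By the outcome, as a careful person would: the job done as asked, in the order asked, and still so for the second after the job is handed in, with the robot touching nothing.
It also fails if it takes over 72 s, if anything falls off the work surface, if the arm or the gripper's body presses on something with over 40 N, if the wrist force passes 120 N, or if a joint passes its speed limit or range.

## Robot

A 6-joint arm with a two-finger parallel gripper is mounted at the origin on the work surface. World frame = base frame: x ahead of the robot, y to its left, z up, the work surface at z = 0. Lengths are in m, angles in rad, forces in N, time in s.
With the tool pointing down it reaches from about 0.375 to 0.9 m from the base axis. Payload 3.1 kg.
Tool frame: the origin (TCP) lies between the finger pads; the fingertips stand 19 mm ahead of it and the grasp point (between the pads) is the TCP; z points along the fingers, y is the direction in which the jaws open and shut (so a half turn about z gives the same grasp; the last joint's range is limited). The gripper opens to 87 mm and grips with 3 to 60 N. Pads are 19 mm wide; open, the fingers measure 117 mm over their backs; the gripper's body (75 mm by 190 mm) begins 51 mm behind the grasp point.
Start: joints at [0.94, 0.527, 1.433, -0, 1.181, -0.178], TCP at [0.273, 0.562, 0.242] pointing down, gripper open.
Joint ranges: [-3.08, 3.08], [-0.75, 2.2], [0.22, 2.44], [-1.43, 4.57], [0, 2.65], [-2.85, 2.85]. Speed limits (rad/s): [2.79, 2.79, 3.14, 3.14, 3.14, 3.14].

## Interface

Orientations are given as a unit quaternion [x, y, z, w].
In Python, from rig import robot gives the robot as it stands.
- The arm moves only by the tool apply_moves, never from a script. Its argument "series" is a list of rows, each a list of 7 numbers: the shift along the tool's x, y, z in cm, then the turn, a rotation vector about the tool's x, y, z in degrees, then the opening, from 0 (shut) to 1 (fully open). In form: [[dx, dy, dz, rx, ry, rz, grip], ...]. A call has 1 to 5 rows; each row is the pose to reach, as a shift and turn from the pose commanded when the call began, along the tool's axes at that moment; what a row does not reach only later rows make up. A row lasts 1/12 s, in which the tool goes at most 41.7 mm and 7.16 degrees, less where a joint would pass 70% of its speed; a pose out of reach is approached as far as the arm can. A call with a gripper value outside its range is refused whole. The fingers move at their own pace and stop on an object; "newtons" is the grip in N (left out, the last holds). Time passes only in rows, so rows that repeat a pose let the fingers close. It gives the time, the measured TCP pose, the force and the opening at its end, in the units of the state.
- robot.get_obs(): the state, without advancing time (a new reading comes with each control period).
- robot.camera(name): name is "scene" or "top" or "wrist"; returns the picture (400x640x3 uint8, red, green, blue); there is no depth.
- robot.camera_params(name): a dict with "mtx" (3x3 intrinsics, pixels), "origin" and "rotation" of the camera in the world. Camera axes: x right, y down, z forward; pixel columns grow to the right and rows downward; lengths in m; the calibration is good to about 2 mm. The wrist camera is an equidistant fisheye: a pixel r from the principal point sees the ray r / f radians off the axis. A picture is of the moment at which its call begins: read the wrist's pose just before it. camera_params takes no time and is no camera call; for the wrist camera it gives the pose at the moment of the call.
- robot.hand_in(): hands the job in, once; it reports no verdict.
The state is a dict: "time": time; "q": joint angles; "joint_velocities": joint speeds; "joint_torque": joint torques, N m; "position": TCP position; "tool_rot": TCP orientation; "ft_force": force on the tool from outside, world axes, zero at the start; "moment": the same for the moment, N m; "grip_width": finger opening in m.
Only numpy, scipy, OpenCV 4.12 (cv2) and the standard library are available. Lean on these libraries where they do the work, as an engineer would, in place of code of your own. Each camera call takes 0.05 s, during which the arm holds its last target. There are 200 camera calls.

## Working session

There is one attempt and no reset: what is moved stays moved. The work goes in short steps, Python scripts to look and compute and a tool call to move; the robot and the scene stay as the last step left them, time stands still between calls to the robot, and variables do not carry over. Pictures are saved under pics/ and viewed, about 8 in all and at most 12, crops included, and the job is handed in when it is done.

Besides the shell and the picture viewer there is one more tool, called after ">>>" as a command line: name --pt "numbers of a row" for each row, then --argument value for the rest. apply_moves: Moves the arm, as the interface text tells. Its arguments: {"type":"object","properties":{"series":{"type":"array"},"newtons":{"type":"number"}},"required":["series"]}

```bash
mkdir -p pics
cat > h.py <<'E'
import numpy as np, cv2
from rig import robot
def ray(name,uv,P=None):
    P=P or robot.camera_params(name); K=np.array(P['mtx']);R=np.array(P['rotation']);
    x=(uv[0]-K[0,2])/K[0,0]; y=(uv[1]-K[1,2])/K[1,1]
    if name=='wrist':
        r=np.hypot(x,y); s=np.sin(r)/r if r>1e-9 else 1; d=np.array([x*s,y*s,np.cos(r)])
    else: d=np.array([x,y,1.])
    return np.array(P['origin']),R@d
def onz(name,uv,z,P=None):
    o,d=ray(name,uv,P); return o+d*(z-o[2])/d[2]
def proj(name,p,P=None):
    P=P or robot.camera_params(name); K=np.array(P['mtx']);c=np.array(P['rotation']).T@(np.array(p)-np.array(P['origin']))
    if name=='wrist':
        r=np.hypot(c[0],c[1]); t=np.arctan2(r,c[2])/max(r,1e-9); x,y=c[0]*t,c[1]*t
    else: x,y=c[:2]/c[2]
    return np.array([K[0,0]*x+K[0,2],K[1,1]*y+K[1,2]])
def snap(name,f):
    im=cv2.cvtColor(robot.camera(name),cv2.COLOR_RGB2BGR); cv2.imwrite('pics/'+f,im); return im
E
python3 - <<'E'
from h import *
s=robot.get_obs(); print(s['time'],s['position'],s['tool_rot'],s['ft_force'],s['grip_width'])
for n in ('scene','top','wrist'):
    P=robot.camera_params(n); print(n,np.round(P['origin'],3),np.round(P['rotation'],3).tolist(),P['mtx'])
    snap(n,n+'0.png')
E
```

```text
0.0 [0.27301281 0.56147639 0.24057549] [ 2.24454294e-01  9.74484049e-01 -9.73685764e-04 -4.00654181e-04] [ 0.58370378 -1.2760915  -0.17327633] 0.08702985436334726
scene [ 0.777 -0.423  0.658] [0.92, 0.211, -0.074, -0.323] [[442.83063562   0.         326.79118958]
 [  0.         442.83063562 197.45027068]
 [  0.           0.           1.        ]]
top [0.513 0.022 0.708] [0.714, -0.699, 0.036, -0.021] [[377.93731754   0.         314.46084967]
 [  0.         377.93731754 200.95878805]
 [  0.           0.           1.        ]]
wrist [0.205 0.595 0.384] [0.839, 0.525, 0.074, 0.119] [[309.70691629   0.         314.91403972]
 [  0.         309.70691629 193.704435  ]
 [  0.           0.           1.        ]]
```

View pics/top0.png

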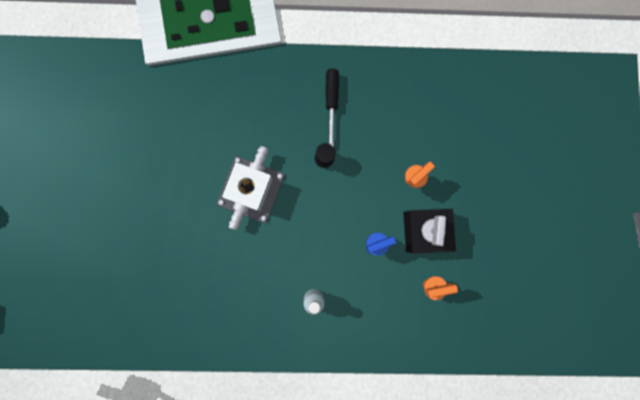

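View pics/scene0.png

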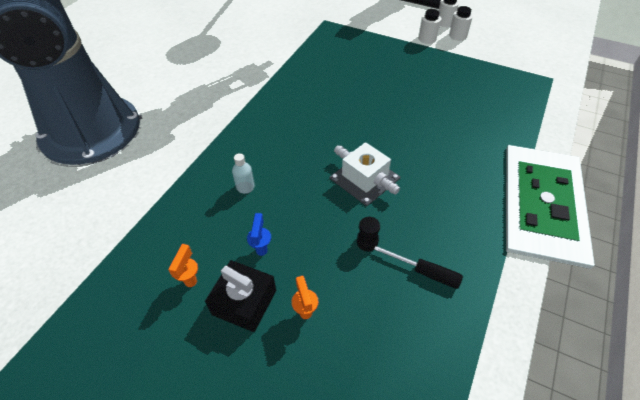

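The top view shows these candidates: a grey steel plug in the black holder at (436,231), a blue look-alike at (378,244), and orange ones at (417,175) and (436,288). I choose the grey one. The cock is at (246,186), its stubs running from (262,150) to (235,227). Rotations are quaternions, so I'll fix the helper and check a close crop.

```bash
sed -i "s/^from rig.*/from rig import robot\nfrom scipy.spatial.transform import Rotation as Ro/; s/np.array(P\['rotation'\])/Ro.from_quat(P['rotation']).as_matrix()/" h.py
python3 - <<'E'
from h import *
t=cv2.imread('pics/top0.png'); s=cv2.imread('pics/scene0.png')
a=cv2.resize(t[196:266,395:475],None,fx=5,fy=5,interpolation=cv2.INTER_CUBIC)
b=cv2.resize(t[140:235,205:295],None,fx=4.2,fy=4.2,interpolation=cv2.INTER_CUBIC)[:350]
a2=cv2.resize(s[250:335,200:280],None,fx=5,fy=5)[:350]
cv2.imwrite('pics/crop1.png',np.hstack([a,b]))
# bright masks
g=t.min(2)
for nm,(r0,r1,c0,c1),th in (('plug',(205,255,405,460),110),('blk',(145,232,215,285),170)):
    m=np.zeros_like(g); m[r0:r1,c0:c1]=(g[r0:r1,c0:c1]>th)*255
    for c in cv2.findContours(m,cv2.RETR_EXTERNAL,cv2.CHAIN_APPROX_NONE)[0]:
        if len(c)>15: print(nm,cv2.minAreaRect(c),cv2.contourArea(c))
print('handle guess',onz('top',(440,231),.09), 'collar',onz('top',(433,231),.054))
print('rim',onz('top',(246,186),.055),'stub ends',onz('top',(262,150),.03),onz('top',(235,227),.03))
print('scene handle',onz('scene',(238,280),.09),'rim',onz('scene',(367,159),.055))
for nm,uv in (('bottle',(314,306)),('lens',(325,155)),('blue',(380,244)),('or1',(422,172)),('or2',(440,289))): print(nm,onz('top',uv,.05))
print('holder corners',[onz('top',u,.05).round(3) for u in ((404,211),(453,210),(455,251),(407,253))])
E
```

```text
plug ((433.0173034667969, 229.79312133789062), (22.58837127685547, 29.31505584716797), 4.763641834259033) 505.5
blk ((245.48641967773438, 186.61245727539062), (37.444488525390625, 86.50968170166016), 20.924503326416016) 1595.5
handle guess [ 0.51842794 -0.19758604  0.09      ] collar [ 0.51849269 -0.19813955  0.054     ]
rim [0.5896764 0.1281326 0.055    ] stub ends [0.65899844 0.10553553 0.03      ] [0.51864307 0.14915761 0.03      ]
scene handle [ 0.5296012  -0.20424887  0.09      ] rim [0.59350561 0.12844637 0.055     ]
bottle [0.38657276 0.00602889 0.05      ]
lens [ 0.64850974 -0.00811527  0.05      ]
blue [ 0.49412175 -0.1065821   0.05      ]
or1 [ 0.62226142 -0.18044316  0.05      ]
or2 [ 0.41883549 -0.21112976  0.05      ]
holder corners [array([ 0.552, -0.148,  0.05 ]), array([ 0.556, -0.235,  0.05 ]), array([ 0.485, -0.238,  0.05 ]), array([ 0.479, -0.154,  0.05 ])]
```

View pics/crop1.png

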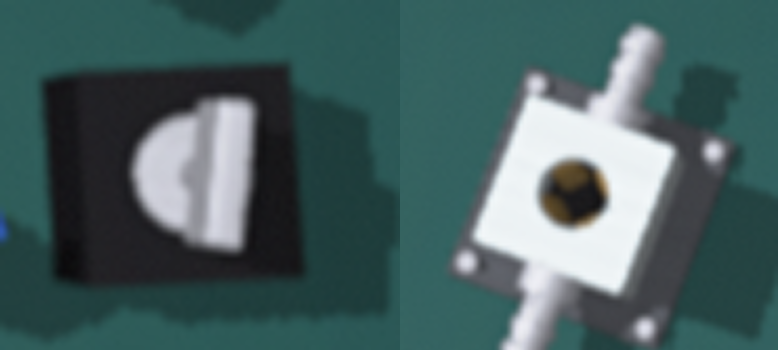

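```bash
cat >> h.py <<'E'
def to(p,az=None):
    """print tool-frame shift (cm) and rz (deg) to reach TCP p, tool x azimuth az deg"""
    s=robot.get_obs(); R=Ro.from_quat(s['tool_rot']).as_matrix()
    a=np.degrees(np.arctan2(R[1,0],R[0,0]))
    print('t %.2f pos'%s['time'],s['position'].round(4),'az %.1f tilt'%a,R[:2,2].round(4),'F',np.round(s['ft_force'],1),'Mz %.2f'%s['moment'][2],'w %.4f'%s['grip_width'],'q6 %.2f'%s['q'][5])
    if p is not None:
        rv=[0,0,0]
        if az is not None:
            G=Ro.from_euler('z',az,degrees=True)*Ro.from_matrix(np.diag([1.,-1,-1])); rv=np.degrees((Ro.from_matrix(R).inv()*G).as_rotvec())
        print('shift cm',(R.T@(np.array(p)-s['position'])*100).round(2),'rotvec',np.round(rv,1))
E
python3 - <<'E'
from h import *
a,b=onz('top',(442.6,215.6),.09),onz('top',(440.4,245.8),.09); d=a-b
print(a,b,(a+b)/2,'len',np.hypot(*d[:2]),'az',np.degrees(np.arctan2(d[1],d[0])))
P=lambda x,y:(205+(x-400)/4.2,140+y/4.2)
c=[onz('top',P(*u),.055) for u in ((531,95),(675,148),(624,295),(474,238))]
print('block',np.round(c,3),np.mean(c,0)); 
for i,j in((0,1),(1,2),(2,3),(3,0)):
    e=c[j]-c[i]; print(np.hypot(*e[:2]),np.degrees(np.arctan2(e[1],e[0])))
to([.519,-.2,.26],180)
E
```

```text
[ 0.54383537 -0.2020798   0.09      ] [ 0.49426758 -0.19807911  0.09      ] [ 0.51905147 -0.20007945  0.09      ] len 0.04972898101016354 az -4.61442012570333
block [[0.63  0.147 0.055]
 [0.609 0.086 0.055]
 [0.548 0.105 0.055]
 [0.57  0.168 0.055]] [0.58950757 0.12652981 0.055     ]
0.06365733832969162 -109.02962044184285
0.06428636833617941 162.71616469606943
0.06603974788641796 70.4118824876512
0.06361420084912088 -19.4086177025866
t 0.15 pos [0.2731 0.5616 0.2408] az 154.1 tilt [-0.001  -0.0013] F [-0.5 -0.5  0.1] Mz -0.04 w 0.0872 q6 -0.18
shift cm [-55.43 -57.73  -1.84] rotvec [ -0.1  -0.  -25.9]
```

>>> apply_moves --pt "-2.8 -2.9 -0.4 0 0 -5 1" --pt "-5.6 -5.8 -0.8 0 0 -10 1" --pt "-8.4 -8.7 -1.2 0 0 -15 1" --pt "-11.2 -11.6 -1.6 0 0 -20 1" --pt "-14 -14.5 -1.8 0 0 -21.3 1"

```text
time: 0.57
position: [0.3359, 0.3687, 0.2597]
tool_rot: [0.038, 0.999, -0.0, 0.0]
ft_force: [1.3, 0.2, -0.3]
grip_width: 0.0869
```

```bash
python3 -c "
from h import *
to([.519,-.2,.26],175.4)"
```

```text
t 0.57 pos [0.3359 0.3687 0.2597] az 175.6 tilt [ 0.0003 -0.    ] F [ 1.3  0.2 -0.3] Mz 0.03 w 0.0869 q6 -0.89
shift cm [-2.261e+01 -5.530e+01 -2.000e-02] rotvec [-0.   0.   0.2]
```

>>> apply_moves --pt "-1.5 -3.8 0 0 0 0 1" --pt "-3.0 -7.6 0 0 0 0 1" --pt "-4.5 -11.4 0 0 0 0 1" --pt "-6 -15.2 0 0 0 0 1" --pt "-7.5 -19 0 0 0 0 1"

```text
time: 0.98
position: [0.3952, 0.1731, 0.2596]
tool_rot: [0.04, 0.999, 0.0, 0.0]
ft_force: [1.2, 0.0, -0.1]
grip_width: 0.0868
```

>>> apply_moves --pt "-1.5 -3.8 0 0 0 0 1" --pt "-3.0 -7.6 0 0 0 0 1" --pt "-4.5 -11.4 0 0 0 0 1" --pt "-6 -15.2 0 0 0 0 1" --pt "-7.5 -19 0 0 0 0 1"

```text
time: 1.4
position: [0.4546, -0.0225, 0.2596]
tool_rot: [0.041, 0.999, 0.0, -0.0]
ft_force: [0.6, 0.5, 1.1]
grip_width: 0.087
```

>>> apply_moves --pt "-1.5 -3.8 0 0 0 0 1" --pt "-3.0 -7.6 0 0 0 0 1" --pt "-4.5 -11.4 0 0 0 0 1" --pt "-6 -14.5 0 0 0 0 1" --pt "-7 -16.5 0 0 0 0 1"

```text
time: 1.82
position: [0.512, -0.1946, 0.2594]
tool_rot: [0.042, 0.999, -0.001, 0.001]
ft_force: [-0.5, -0.6, 1.3]
grip_width: 0.087
```

Run:
```python
from h import *
to([.519,-.2,.16],175.4)
P=robot.camera_params('wrist'); im=snap('wrist','w1.png')
print(P['origin'],'expected bar top ends/ctr',[proj('wrist',p,P).round(1) for p in ((.5438,-.2021,.09),(.4943,-.1981,.09),(.519,-.2,.09),(.519,-.2,.054))])
import json; json.dump({k:np.array(v).tolist() for k,v in P.items()},open('w1.json','w'))
```

```text
t 1.82 pos [ 0.512  -0.1946  0.2594] az 175.2 tilt [ 0.0012 -0.0016] F [-0.5 -0.6  1.3] Mz 0.04 w 0.0870 q6 -2.05
shift cm [-0.73 -0.46  9.94] rotvec [-0.1  0.1 -0.2]
[ 0.43585863 -0.18842808  0.40284895] expected bar top ends/ctr [array([311. , 209.7]), array([310.7, 163.9]), array([311. , 187.2]), array([311.4, 179.2])]
```

View pics/w1.png

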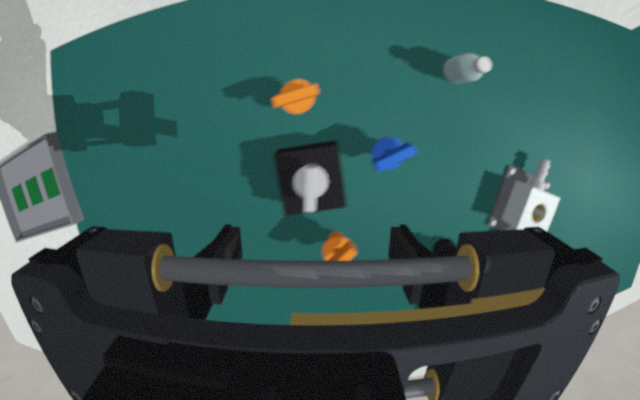

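The wrist view shows the grey plug in its holder with the bar centred at about (311,187), as predicted. I'll descend.

>>> apply_moves --pt "-0.4 -0.3 4 0 0 0 1" --pt "-0.7 -0.5 8 0 0 0 1" --pt "-0.7 -0.5 12 0 0 0 1" --pt "-0.7 -0.5 14 0 0 0 1" --pt "-0.7 -0.5 14 0 0 0 1"

```text
time: 2.28
position: [0.5141, -0.1941, 0.1147]
tool_rot: [0.041, 0.999, 0.003, -0.005]
ft_force: [-1.0, -0.2, 0.5]
grip_width: 0.0871
```

Run:
```python
from h import *
to([.519,-.2,.080],175.4)
P=robot.camera_params('wrist'); im=snap('wrist','w2.png')
q=proj('wrist',(.519,-.2,.09),P);print(q,[proj('wrist',p,P).round(1) for p in ((.5438,-.2021,.09),(.4943,-.1981,.09))])
x,y=q.astype(int); cv2.imwrite('pics/w2c.png',cv2.resize(im[max(0,y-70):y+70,x-90:x+90],None,fx=4,fy=4,interpolation=cv2.INTER_CUBIC))
```

```text
t 2.28 pos [ 0.5141 -0.1941  0.1147] az 175.3 tilt [-0.0096  0.0061] F [-1.  -0.2  0.5] Mz -0.05 w 0.0871 q6 -2.05
shift cm [-0.57 -0.57  3.46] rotvec [ 0.3 -0.6 -0.1]
[306.14279001 246.73539903] [array([306.5, 281.8]), array([305.5, 207.7])]
```

View pics/w2c.png

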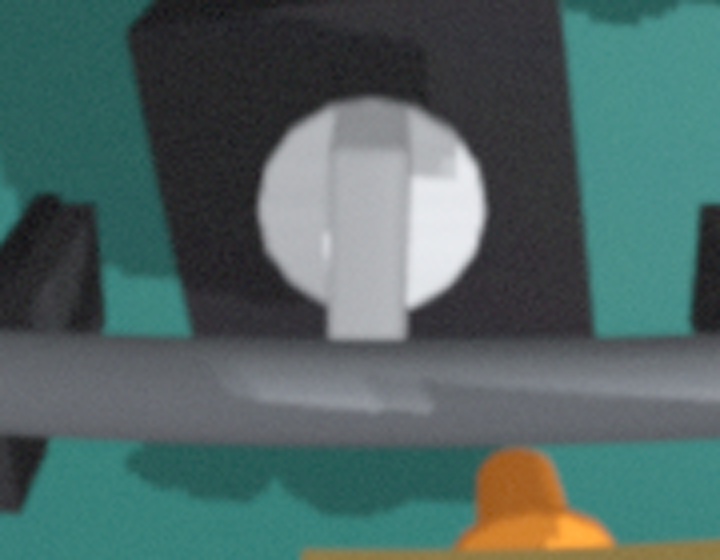

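Run:
```python
from h import *
P=robot.camera_params('wrist')
print('far end',onz('wrist',(308.3,212.9),.09,P),'collar top',onz('wrist',(309.2,200.2),.054,P),'l,r',onz('wrist',(280.5,228.5),.054,P),onz('wrist',(337.6,228.5),.054,P))
to([.520,-.2,.080],175.4)
```

```text
far end [ 0.50026134 -0.19792551  0.09      ] collar top [ 0.50347356 -0.1982      0.054     ] l,r [ 0.52315327 -0.22078803  0.054     ] [ 0.52648501 -0.17960649  0.054     ]
t 2.33 pos [ 0.5158 -0.195   0.1172] az 175.4 tilt [-0.0055  0.0035] F [ 0.7  0.7 -0.5] Mz 0.02 w 0.0868 q6 -2.05
shift cm [-0.48 -0.48  3.72] rotvec [ 0.2 -0.3 -0. ]
```

>>> apply_moves --pt "-0.2 0 0 0 0 0 1" --pt "-0.2 0 2 0 0 0 1" --pt "-0.2 0 3.9 0 0 0 1" --pt "-0.2 0 3.9 0 0 0 1" --pt "-0.2 0 3.9 0 0 0 1"

```text
time: 2.75
position: [0.5204, -0.1967, 0.0819]
tool_rot: [0.04, 0.999, -0.0, 0.001]
ft_force: [-0.1, 0.4, 0.2]
grip_width: 0.0869
```

```bash
python3 -c "
from h import *
to([.521,-.2,.08],175.4)"
```

```text
t 2.75 pos [ 0.5204 -0.1967  0.0819] az 175.4 tilt [ 0.0016 -0.001 ] F [-0.1  0.4  0.2] Mz 0.02 w 0.0869 q6 -2.05
shift cm [-0.09 -0.33  0.2 ] rotvec [-0.1  0.1 -0. ]
```

>>> apply_moves --pt "0 -0.3 0.2 0 0 0 1" --pt "0 -0.3 0.2 0 0 0 0" --pt "0 -0.3 0.2 0 0 0 0" --pt "0 -0.3 0.2 0 0 0 0" --pt "0 -0.3 0.2 0 0 0 0" --newtons 60

```text
time: 3.17
position: [0.5196, -0.1995, 0.0791]
tool_rot: [0.041, 0.999, -0.0, 0.0]
ft_force: [-0.5, 0.5, 0.5]
grip_width: 0.0676
```

>>> apply_moves --pt "0 0 0 0 0 0 0" --pt "0 0 0 0 0 0 0" --pt "0 0 0 0 0 0 0" --newtons 60

```text
time: 3.42
position: [0.5193, -0.1993, 0.0786]
tool_rot: [0.04, 0.999, 0.0, -0.0]
ft_force: [0.6, -0.4, 0.3]
grip_width: 0.0483
```

```bash
python3 -c "
from h import *
to(None)"
```

```text
t 3.42 pos [ 0.5193 -0.1993  0.0786] az 175.4 tilt [-0.0001  0.    ] F [ 0.6 -0.4  0.3] Mz -0.02 w 0.0483 q6 -2.06
```

>>> apply_moves --pt "0 0 0 0 0 0 0" --pt "0 0 0 0 0 0 0" --pt "0 0 0 0 0 0 0" --pt "0 0 0 0 0 0 0" --pt "0 0 0 0 0 0 0" --newtons 60

```text
time: 3.83
position: [0.5193, -0.1993, 0.0785]
tool_rot: [0.041, 0.999, 0.0, -0.0]
ft_force: [-0.4, -0.5, -0.7]
grip_width: 0.0152
```

>>> apply_moves --pt "0 0 0 0 0 0 0" --pt "0 0 0 0 0 0 0" --pt "0 0 0 0 0 0 0" --newtons 60

```text
time: 4.08
position: [0.5192, -0.1992, 0.0785]
tool_rot: [0.041, 0.999, 0.0, -0.0]
ft_force: [0.1, 0.5, 0.8]
grip_width: 0.0113
```

```bash
python3 -c "
from h import *
to(None)"
```

```text
t 4.08 pos [ 0.5192 -0.1992  0.0785] az 175.4 tilt [-0.0002  0.0003] F [0.1 0.5 0.8] Mz -0.02 w 0.0113 q6 -2.06
```

>>> apply_moves --pt "0 0 -1 0 0 0 0" --pt "0 0 -3 0 0 0 0" --pt "0 0 -6 0 0 0 0" --pt "0 0 -9 0 0 0 0" --pt "0 0 -12 0 0 0 0"

```text
time: 4.5
position: [0.5185, -0.199, 0.1996]
tool_rot: [0.041, 0.999, 0.0, -0.001]
ft_force: [1.3, 0.0, -3.5]
grip_width: 0.0115
```

```bash
python3 -c "
from h import *
to([.59,.1275,.2],161.5)
snap('scene','s1.png')"
```

```text
t 4.50 pos [ 0.5185 -0.199   0.1996] az 175.4 tilt [-0.0017  0.0009] F [ 1.3  0.  -3.5] Mz 0.02 w 0.0115 q6 -2.06
shift cm [-4.480e+00  3.312e+01 -2.000e-02] rotvec [ 0.  -0.1 13.9]
```

>>> apply_moves --pt "-0.8 3 0 0 0 3 0" --pt "-1.6 7 0 0 0 6 0" --pt "-2.4 11 0 0 0 9 0" --pt "-3.2 14.5 0 0 0 12 0" --pt "-3.4 16 0 0 0 13.9 0"

```text
time: 4.97
position: [0.5664, -0.0382, 0.1986]
tool_rot: [0.161, 0.987, 0.001, -0.0]
ft_force: [-0.9, -1.2, -2.4]
grip_width: 0.0116
```

```bash
python3 -c "
from h import *
to([.59,.03,.2],161.5)"
```

```text
t 4.97 pos [ 0.5664 -0.0382  0.1986] az 161.5 tilt [0.0001 0.0022] F [-0.9 -1.2 -2.4] Mz 0.02 w 0.0116 q6 -1.51
shift cm [-0.07  7.22 -0.12] rotvec [ 0.1 -0.  -0. ]
```

>>> apply_moves --pt "0 2 0 0 0 0 0" --pt "0 5 0 0 0 0 0" --pt "0 7 0 0 0 0 0" --pt "0 7 0 0 0 0 0" --pt "0 7 0 0 0 0 0"

```text
time: 5.38
position: [0.5879, 0.0248, 0.1983]
tool_rot: [0.16, 0.987, -0.0, -0.001]
ft_force: [0.6, 0.2, -4.1]
grip_width: 0.0114
```

>>> apply_moves --pt "0 0 0 0 0 0 0" --pt "0 0 0 0 0 0 0"

```text
time: 5.55
position: [0.5879, 0.0228, 0.1984]
tool_rot: [0.162, 0.987, -0.0, -0.0]
ft_force: [-0.0, -1.3, -3.3]
grip_width: 0.0116
```

Run:
```python
from h import *
to([.59,.1275,.2],161.5)
P=robot.camera_params('wrist'); im=snap('wrist','w3.png')
import json; json.dump({k:np.array(v).tolist() for k,v in P.items()},open('w3.json','w'))
print('rim pred',proj('wrist',(.59,.1275,.055),P))
```

```text
t 5.55 pos [0.5879 0.0228 0.1984] az 161.4 tilt [-0.0009 -0.0004] F [-0.  -1.3 -3.3] Mz 0.03 w 0.0116 q6 -1.40
shift cm [ 3.14  9.99 -0.17] rotvec [-0.  -0.  -0.1]
rim pred [418.2312932  156.05578554]
```

View pics/w3.png

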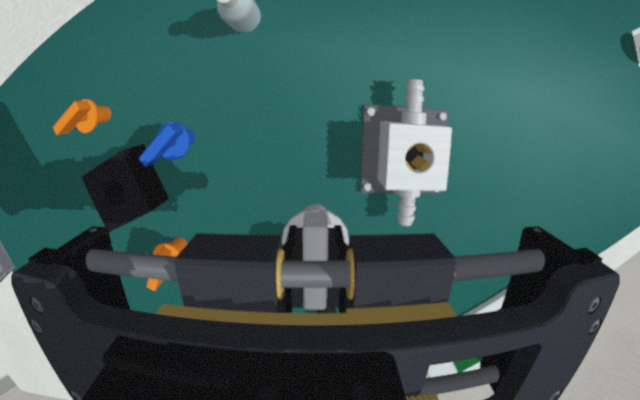

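Run:
```python
from h import *
import json
P=json.load(open('w3.json')); im=cv2.imread('pics/w3.png'); g=im.min(2)
sub=im[120:195,375:455]; gs=sub.max(2)
m=((sub.min(2)>130)*255).astype(np.uint8)
cs,h=cv2.findContours(m,cv2.RETR_CCOMP,cv2.CHAIN_APPROX_NONE)
for c,hh in zip(cs,h[0]):
    if len(c)<20: continue
    w=np.array([onz('wrist',p[0]+[375,120],.055,P)[:2]*1000 for p in c],np.float32)
    print('hole' if hh[3]>=0 else 'outer',cv2.minAreaRect(w), cv2.minEnclosingCircle(w), cv2.minAreaRect(c))
    if hh[3]>=0:print(cv2.fitEllipse(w))
a=cv2.resize(im[190:270,270:360],None,fx=4,fy=4,interpolation=cv2.INTER_CUBIC)
b=cv2.resize(im[70:230,355:455],None,fx=3.5,fy=3.5,interpolation=cv2.INTER_CUBIC)
o=np.zeros((560,710,3),np.uint8); o[:320,:360]=a; o[:560,360:]=b; cv2.imwrite('pics/w3c.png',o)
```

```text
outer ((591.7515258789062, 127.98925018310547), (66.08500671386719, 74.0264892578125), 70.77289581298828) ((591.9785766601562, 128.08383178710938), 45.093685150146484) ((43.21077346801758, 37.20615768432617), (63.45771026611328, 75.1618881225586), 3.1798300743103027)
hole ((591.76953125, 128.125), (28.704423904418945, 29.220626831054688), 27.47092056274414) ((591.374267578125, 127.88494110107422), 15.38436222076416) ((44.000003814697266, 37.5), (27.577163696289062, 28.991374969482422), 45.0)
((591.5823364257812, 128.1243133544922), (28.9904842376709, 29.588659286499023), 158.42344665527344)
```

View pics/w3c.png

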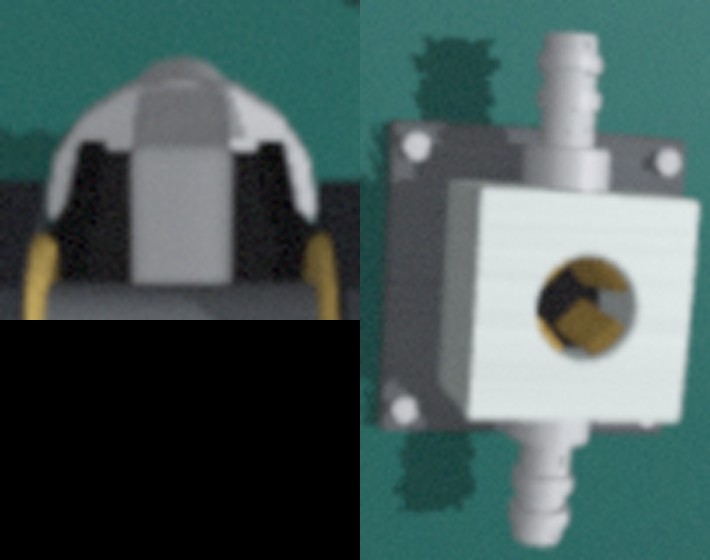

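Run:
```python
from h import *
import json
P=json.load(open('w3.json'))
a=onz('wrist',(415,80),.03,P);b=onz('wrist',(406.4,225.7),.03,P);d=a-b
print(a,b,(a+b)/2,np.hypot(*d[:2]),np.degrees(np.arctan2(d[1],d[0])))
s=robot.get_obs(); R=Ro.from_quat(s['tool_rot']).as_matrix();p=s['position']
for u in ((315.5,226.75),(303,226.75),(328.3,226.75)): print('bar end tool mm',(R.T@(onz('wrist',u,p[2]+.0115,P)-p)*1000).round(1))
for u in ((281.9,240),(349.5,242),(315.5,208)): print('collar',(R.T@(onz('wrist',u,p[2]-.0245,P)-p)*1000).round(1))
to([.5916,.128,.2],161.2)
```

```text
[0.51881997 0.15355891 0.03      ] [0.66880858 0.10303607 0.03      ] [0.59381428 0.12829749 0.03      ] 0.15826920353185964 161.3841853149584
bar end tool mm [ 22.3  -0.1 -11.5]
bar end tool mm [ 22.3  -5.8 -11.5]
bar end tool mm [ 22.3   5.8 -11.5]
collar [ -1.1 -20.   24.5]
collar [-2.4 20.4 24.5]
collar [19.2  0.  24.5]
t 5.60 pos [0.588  0.0227 0.1984] az 161.4 tilt [-0.0007 -0.0003] F [ 0.3  0.2 -2.1] Mz -0.01 w 0.0116 q6 -1.40
shift cm [ 3.02 10.09 -0.16] rotvec [-0.  -0.   0.2]
```

>>> apply_moves --pt "1 3.2 0 0 0 0 0" --pt "2 6.5 0 0 0 0 0" --pt "3.1 9.5 0 0 0 0 0" --pt "3.2 10.1 1 0 0 0 0" --pt "3.2 10.1 3 0 0 0 0"

```text
time: 6.02
position: [0.5922, 0.1314, 0.1707]
tool_rot: [0.16, 0.987, 0.001, 0.003]
ft_force: [1.0, 0.1, -3.3]
grip_width: 0.0115
```

>>> apply_moves --pt "0 0 0 0 0 0 0" --pt "0 0 0 0 0 0 0" --pt "0 0 0 0 0 0 0"

```text
time: 6.27
position: [0.5906, 0.1286, 0.1689]
tool_rot: [0.162, 0.987, -0.0, 0.0]
ft_force: [-0.5, -0.3, -3.2]
grip_width: 0.0112
```

Run:
```python
from h import *
A=np.radians(161.2); t=np.array([.5916,.128])+.0014*np.array([np.cos(A),np.sin(A)]); print(t)
to([*t,.15],161.2)
snap('scene','s2.png'); a=cv2.imread('pics/s2.png'); q=proj('scene',(.59,.128,.1)).astype(int)
cv2.imwrite('pics/s2c.png',cv2.resize(a[max(0,q[1]-75):q[1]+75,q[0]-85:q[0]+85],None,fx=4,fy=4,interpolation=cv2.INTER_CUBIC))
```

```text
[0.59027469 0.12845117]
t 6.27 pos [0.5906 0.1286 0.1689] az 161.4 tilt [ 0.0002 -0.0002] F [-0.5 -0.3 -3.2] Mz -0.06 w 0.0112 q6 -1.22
shift cm [ 0.02 -0.02  1.89] rotvec [-0.   0.   0.2]
```

View pics/s2c.png

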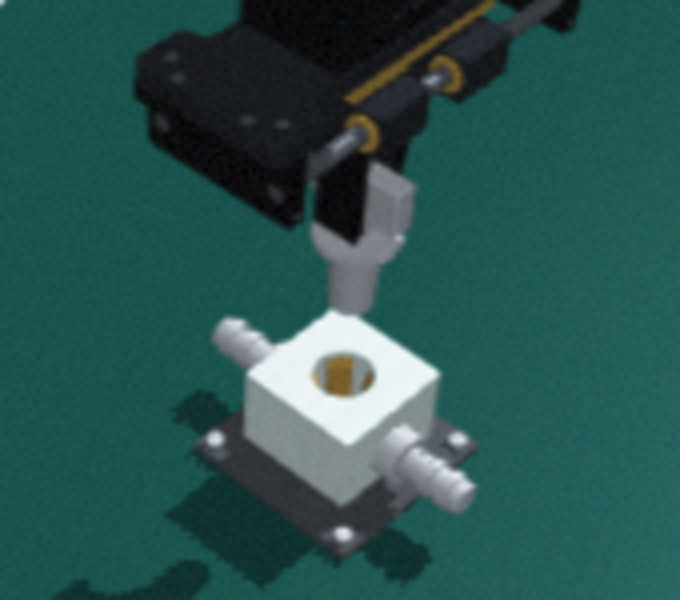

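The crop shows the plug right over the mouth with the handle along the stubs. I'll lower it into the mouth and watch the force.

>>> apply_moves --pt "0 0 2 0 0 0 0" --pt "0 0 4 0 0 0 0" --pt "0 0 5 0 0 0 0" --pt "0 0 5.5 0 0 0 0" --pt "0 0 6 0 0 0 0"

```text
time: 6.73
position: [0.5907, 0.1293, 0.1087]
tool_rot: [0.161, 0.987, 0.0, 0.0]
ft_force: [0.3, 0.2, -3.2]
grip_width: 0.0115
```

>>> apply_moves --pt "0 0 0.2 0 0 0 0" --pt "0 0 0.4 0 0 0 0" --pt "0 0 0.6 0 0 0 0" --pt "0 0 0.8 0 0 0 0" --pt "0 0 0.8 0 0 0 0"

```text
time: 7.15
position: [0.5902, 0.1297, 0.1006]
tool_rot: [0.161, 0.987, 0.0, 0.0]
ft_force: [-0.7, 0.1, -3.5]
grip_width: 0.0116
```

Run:
```python
from h import *
to([.59027,.12845,.10],161.2)
```

```text
t 7.15 pos [0.5902 0.1297 0.1006] az 161.5 tilt [ 0.0002 -0.    ] F [-0.7  0.1 -3.5] Mz 0.03 w 0.0116 q6 -1.22
shift cm [-0.04 -0.12  0.06] rotvec [0.  0.  0.3]
```

>>> apply_moves --pt "0 -0.1 0.2 0 0 0 0" --pt "0 -0.1 0.4 0 0 0 0" --pt "0 -0.1 0.6 0 0 0 0" --pt "0 -0.1 0.8 0 0 0 0" --pt "0 -0.1 0.8 0 0 0 0"

```text
time: 7.57
position: [0.5901, 0.1288, 0.0922]
tool_rot: [0.161, 0.987, 0.0, 0.0]
ft_force: [-0.3, 0.2, -3.8]
grip_width: 0.0115
```

>>> apply_moves --pt "0 0 0.05 0 0 0 0" --pt "0 0 0.1 0 0 0 0" --pt "0 0 0.15 0 0 0 0" --pt "0 0 0.2 0 0 0 0" --pt "0 0 0.2 0 0 0 0"

```text
time: 7.98
position: [0.5902, 0.1289, 0.0907]
tool_rot: [0.161, 0.987, 0.0, 0.0]
ft_force: [0.2, 1.9, -2.6]
grip_width: 0.0116
```

Run:
```python
from h import *
to([.59027,.12845,.10],161.2)
```

```text
t 7.98 pos [0.5902 0.1289 0.0907] az 161.4 tilt [0.0007 0.0003] F [ 0.2  1.9 -2.6] Mz -0.05 w 0.0116 q6 -1.22
shift cm [-0.02 -0.04 -0.93] rotvec [0.  0.  0.2]
```

>>> apply_moves --pt "0 0.02 0.05 0 0 0 0" --pt "0 0.04 0.1 0 0 0 0" --pt "0 0.04 0.15 0 0 0 0" --pt "0 0.04 0.15 0 0 0 0"

```text
time: 8.32
position: [0.5902, 0.129, 0.0894]
tool_rot: [0.161, 0.987, -0.0, 0.0]
ft_force: [1.1, -0.2, -0.2]
grip_width: 0.0114
```

>>> apply_moves --pt "0 0 0.05 0 0 0 0" --pt "0 0 0.1 0 0 0 0" --pt "0 0 0.1 0 0 0 0" --pt "0 0 0.1 0 0 0 0"

```text
time: 8.65
position: [0.5902, 0.129, 0.0885]
tool_rot: [0.161, 0.987, -0.0, 0.0]
ft_force: [-0.5, 0.1, 4.0]
grip_width: 0.0113
```

Run:
```python
from h import *
to([.59027,.12845,.10],161.2)
```

```text
t 8.65 pos [0.5902 0.129  0.0885] az 161.5 tilt [ 0.0007 -0.0002] F [-0.5  0.1  4. ] Mz 0.05 w 0.0113 q6 -1.22
shift cm [-0.02 -0.05 -1.15] rotvec [0.  0.  0.3]
```

>>> apply_moves --pt "0 0 0.05 0 0 0 0" --pt "0 0 0.1 0 0 0 0" --pt "0 0 0.15 0 0 0 0" --pt "0 0 0.15 0 0 0 0"

```text
time: 8.98
position: [0.5903, 0.1291, 0.0873]
tool_rot: [0.161, 0.987, 0.0, 0.0]
ft_force: [0.0, -0.3, 7.8]
grip_width: 0.0111
```

>>> apply_moves --pt "0 0 0.1 0 0 0 0" --pt "0 0 0.2 0 0 0 0" --pt "0 0 0.2 0 0 0 0"

```text
time: 9.23
position: [0.5904, 0.129, 0.086]
tool_rot: [0.161, 0.987, -0.0, 0.0]
ft_force: [-2.4, -0.6, 12.4]
grip_width: 0.0118
```

>>> apply_moves --pt "0 0.01 0.02 0 0 3 0" --pt "0 0.02 0.04 0 0 6 0" --pt "0 0.03 0.06 0 0 9 0" --pt "0 0.03 0.08 0 0 12 0" --pt "-0.01 0.04 0.1 0 0 15 0"

```text
time: 9.65
position: [0.5905, 0.1295, 0.0849]
tool_rot: [0.289, 0.957, -0.0, 0.001]
ft_force: [-1.3, 1.1, 10.0]
grip_width: 0.0113
```

Run:
```python
from h import *
to(None)
```

```text
t 9.65 pos [0.5905 0.1295 0.0849] az 146.4 tilt [ 0.001  -0.0004] F [-1.3  1.1 10. ] Mz 0.24 w 0.0113 q6 -0.95
```

>>> apply_moves --pt "0 0.01 0.1 0 0 3 0" --pt "0 0.02 0.13 0 0 6 0" --pt "0 0.03 0.16 0 0 9 0" --pt "0 0.03 0.19 0 0 12 0" --pt "-0.01 0.04 0.22 0 0 15 0"

```text
time: 10.07
position: [0.5909, 0.1298, 0.0834]
tool_rot: [0.411, 0.911, 0.0, 0.001]
ft_force: [-2.8, 0.6, 14.2]
grip_width: 0.0117
```

Run:
```python
from h import *
to(None)
```

```text
t 10.07 pos [0.5909 0.1298 0.0834] az 131.4 tilt [ 0.0014 -0.0004] F [-2.8  0.6 14.2] Mz 0.32 w 0.0117 q6 -0.69
```

>>> apply_moves --pt "0 0.0 0.03 0 0 3 0" --pt "0 0.01 0.06 0 0 6 0" --pt "0 0.01 0.09 0 0 9 0" --pt "0 0.02 0.11 0 0 12 0" --pt "0 0.02 0.14 0 0 15 0"

```text
time: 10.48
position: [0.5914, 0.1301, 0.0823]
tool_rot: [0.527, 0.85, 0.0, 0.001]
ft_force: [-2.1, 0.2, 14.7]
grip_width: 0.0116
```

Run:
```python
from h import *
to(None)
```

```text
t 10.48 pos [0.5914 0.1301 0.0823] az 116.4 tilt [ 0.0022 -0.0002] F [-2.1  0.2 14.7] Mz 0.34 w 0.0116 q6 -0.43
```

>>> apply_moves --pt "0 0.0 0.02 0 0 3 0" --pt "0 0.01 0.05 0 0 6 0" --pt "0 0.01 0.07 0 0 9 0" --pt "0 0.02 0.1 0 0 12 0" --pt "0 0.02 0.12 0 0 15 0"

```text
time: 10.9
position: [0.5919, 0.1303, 0.0813]
tool_rot: [0.633, 0.774, 0.001, 0.001]
ft_force: [-3.1, 1.5, 16.5]
grip_width: 0.0115
```

Run:
```python
from h import *
to(None)
```

```text
t 10.90 pos [0.5919 0.1303 0.0813] az 101.4 tilt [ 0.003  -0.0001] F [-3.1  1.5 16.5] Mz 0.32 w 0.0115 q6 -0.17
```

>>> apply_moves --pt "0 0.0 0.0 0 0 3 0" --pt "0 0.01 0.01 0 0 6 0" --pt "0 0.01 0.03 0 0 9 0" --pt "0 0.01 0.05 0 0 12 0" --pt "0 0.01 0.06 0 0 15 0"

```text
time: 11.32
position: [0.5923, 0.1303, 0.0809]
tool_rot: [0.728, 0.685, 0.001, 0.001]
ft_force: [-1.5, 0.7, 16.6]
grip_width: 0.0115
```

Run:
```python
from h import *
to(None)
```

```text
t 11.32 pos [0.5923 0.1303 0.0809] az 86.5 tilt [ 0.0038 -0.0003] F [-1.5  0.7 16.6] Mz 0.55 w 0.0115 q6 0.09
```

>>> apply_moves --pt "0 0.0 0.0 0 0 3 0" --pt "0 0.01 0.01 0 0 6 0" --pt "0 0.01 0.02 0 0 9 0" --pt "0 0.01 0.03 0 0 12 0" --pt "0 0.01 0.03 0 0 15.3 0"

```text
time: 11.73
position: [0.5928, 0.1302, 0.0808]
tool_rot: [0.813, 0.582, 0.002, 0.002]
ft_force: [-1.9, 0.6, 17.3]
grip_width: 0.0115
```

Run:
```python
from h import *
to(None)
s=snap('scene','s3.png'); q=proj('scene',(.592,.13,.07)).astype(int)
w=snap('wrist','w4.png')
a=cv2.resize(s[q[1]-60:q[1]+60,q[0]-55:q[0]+55],None,fx=4,fy=4,interpolation=cv2.INTER_CUBIC)
cv2.imwrite('pics/s3c.png',a)
```

```text
t 11.73 pos [0.5928 0.1302 0.0808] az 71.2 tilt [ 0.0047 -0.0005] F [-1.9  0.6 17.3] Mz 0.57 w 0.0115 q6 0.36
```

View pics/s3c.png

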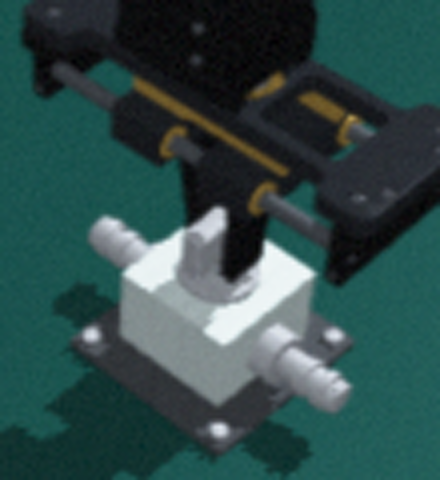

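The scene crop shows the collar down on the rim and the handle across the pipes. I'll work it once back and forth at the same push to confirm it is at the stop.

>>> apply_moves --pt "0 0 0 0 0 -4 0" --pt "0 -0.01 0 0 0 -8 0" --pt "0 -0.01 0 0 0 -12 0" --pt "0 -0.01 0 0 0 -12 0"

```text
time: 12.17
position: [0.5925, 0.1302, 0.0808]
tool_rot: [0.748, 0.664, 0.002, 0.001]
ft_force: [-2.5, 0.7, 18.0]
grip_width: 0.0116
```

>>> apply_moves --pt "0 0 0 0 0 4 0" --pt "0 0.01 0 0 0 8 0" --pt "0 0.01 0 0 0 12 0" --pt "0 0.01 0 0 0 12 0"

```text
time: 12.5
position: [0.5928, 0.1302, 0.0809]
tool_rot: [0.814, 0.582, 0.002, 0.001]
ft_force: [-1.9, -0.5, 16.7]
grip_width: 0.0117
```

Run:
```python
from h import *
to(None)
```

```text
t 12.50 pos [0.5928 0.1302 0.0809] az 71.1 tilt [ 0.0047 -0.0002] F [-1.9 -0.5 16.7] Mz 0.12 w 0.0117 q6 0.36
```

>>> apply_moves --pt "0 0 -0.1 0 0 0 0" --pt "0 0 -0.2 0 0 0 0" --pt "0 0 -0.3 0 0 0 0" --pt "0 0 -0.35 0 0 0 0" --pt "0 0 -0.35 0 0 0 0"

```text
time: 12.92
position: [0.5927, 0.1302, 0.0823]
tool_rot: [0.813, 0.582, 0.002, 0.001]
ft_force: [1.1, 0.1, 6.0]
grip_width: 0.0112
```

Run:
```python
from h import *
to(None)
```

```text
t 12.92 pos [0.5927 0.1302 0.0823] az 71.2 tilt [0.0041 0.0004] F [1.1 0.1 6. ] Mz -0.02 w 0.0112 q6 0.36
```

>>> apply_moves --pt "0 0 -0.1 0 0 0 0" --pt "0 0 -0.22 0 0 0 0" --pt "0 0 -0.22 0 0 0 0.6" --pt "0 0 -0.22 0 0 0 0.6" --pt "0 0 -0.22 0 0 0 0.6"

```text
time: 13.33
position: [0.5892, 0.1298, 0.0827]
tool_rot: [0.813, 0.582, -0.002, -0.001]
ft_force: [-0.4, 0.7, -0.5]
grip_width: 0.0245
```

>>> apply_moves --pt "0 0 0 0 0 0 0.6" --pt "0 0 0 0 0 0 0.6" --pt "0 0 0 0 0 0 0.6" --pt "0 0 0 0 0 0 0.6" --pt "0 0 0 0 0 0 0.6"

```text
time: 13.75
position: [0.5909, 0.13, 0.0835]
tool_rot: [0.813, 0.582, -0.0, -0.0]
ft_force: [1.1, 0.2, -0.1]
grip_width: 0.0507
```

>>> apply_moves --pt "0 0 -1 0 0 0 0.6" --pt "0 0 -3 0 0 0 0.6" --pt "0 0 -6 0 0 0 0.6" --pt "0 0 -10 0 0 0 0.6" --pt "0 0 -13 0 0 0 0.6"

```text
time: 14.17
position: [0.5915, 0.13, 0.2167]
tool_rot: [0.813, 0.582, 0.001, 0.001]
ft_force: [1.3, -0.2, 0.9]
grip_width: 0.0517
```

>>> apply_moves --pt "4 0 0 0 0 0 0.6" --pt "8 0 0 0 0 0 0.6" --pt "12 0 0 0 0 0 0.6" --pt "12 0 0 0 0 0 0.6" --pt "12 0 0 0 0 0 0.6"

```text
time: 14.58
position: [0.6298, 0.2456, 0.2141]
tool_rot: [0.812, 0.583, 0.0, 0.0]
ft_force: [-0.4, -0.1, -0.6]
grip_width: 0.0523
```

Run:
```python
from h import *
to(None)
t=snap('top','t5.png'); s=snap('scene','s5.png')
f=lambda im,n,k,h:(lambda q:cv2.resize(im[q[1]-h:q[1]+h,q[0]-h:q[0]+h],(390,390),interpolation=cv2.INTER_CUBIC))(proj(n,(.592,.129,.06)).astype(int))
cv2.imwrite('pics/fin.png',np.hstack([f(t,'top',4,48),f(s,'scene',4,48)]))
```

```text
t 14.58 pos [0.6298 0.2456 0.2141] az 71.4 tilt [ 0.001 -0.   ] F [-0.4 -0.1 -0.6] Mz -0.00 w 0.0523 q6 0.53
```

View pics/fin.png

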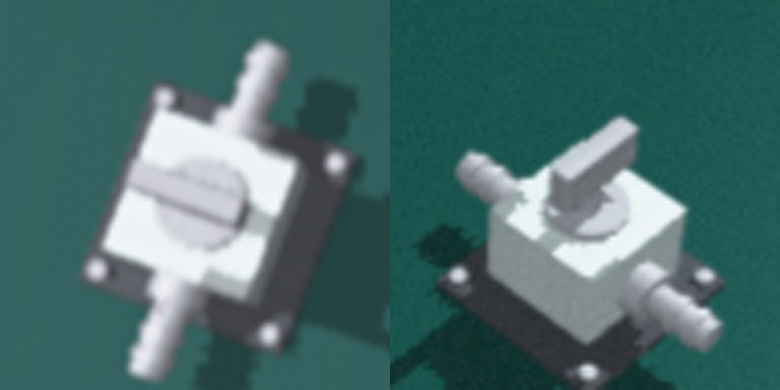

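The handle lies parallel to the block edge (about 21° against 22° in the crop), the collar sits on the rim, and the gripper is clear.

```bash
python3 -c "
from h import *
print(robot.hand_in())"
```

```text
the job is handed in; nothing more can be done
None
```

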